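Hold a box-lid hinge leaf in line for pinning

ROBOT

A 6-joint arm with a two-finger parallel gripper is mounted at the origin on the work surface. World frame = base frame: x ahead of the robot, y to its left, z up, the work surface at z = 0. Lengths are in m, angles in degrees, forces in N, time in s.
With the tool pointing down it reaches from about 0.4 to 0.925 m from the base axis. Payload 3.4 kg.
Tool frame: the origin (TCP) lies at the very end of the fingers, on their centre line; the grasp point (between the pads) lies 19 mm behind it (robot.hold_point_z is the distance from the TCP to the grasp point, in m); z points along the fingers, y is the line along which they close (so a half turn about z gives the same grasp; the last joint's range is limited). The gripper opens to 85 mm and grips with 20 to 120 N. Pads are 22 mm wide; open, the fingers measure 114 mm over their backs; the gripper's body (76 mm by 85 mm) begins 54 mm behind the grasp point. The pads swing forward as they close: fully open they stand 13 mm farther back than shut.
Start: joints at [63.455, 17.578, 86.31, -0, 76.112, -4.211], TCP at [0.219, 0.532, 0.231] pointing down, gripper open.
Joint ranges: [-179.03, 179.03], [-60, 130.46], [8.19, 133.38], [-81.62, 261.62], [5.75, 156.47], [-153.77, 153.77]. Speed limits (degrees/s): [147.25, 147.25, 180, 180, 180, 180].

INTERFACE

Orientations are given as a 3x3 rotation matrix whose columns are the frame's x, y, z axes.
In Python, from cell import robot gives the robot as it stands. Calls block until the motion is done:
- robot.goto(position, orientation): joint-space move of the TCP to a pose.
- robot.movel(position, rot=None, rate=0.15): straight line of the TCP; rot=None keeps the orientation; rate is the mean speed in m/s.
- robot.goto_joints(angles): joint-space move.
- robot.grip(opening): finger opening in m; the grip force is fixed at half the most; returns when the fingers have stopped.
- robot.hold(seconds).
- robot.ik(position, orientation): joint angles nearest the present ones, or None.
- robot.state(): the state.
- robot.read_camera(name): name is "scene" or "top"; returns a dict with "pixels" (480x640x3 uint8, blue, green, red), "z_map" (480x640 float32, m along the optical axis (not along the pixel's ray), 0 where there is no reading), "fx", "fy", "cx", "cy" (pixels), "dist" ([k1, k2, p1, p2, k3] as OpenCV has them; the pictures are not rectified), "T" (4x4, takes a point from camera to world coordinates). Camera axes: x right, y up, looking along -z (the intrinsics and any distortion apply to the point x, -y, -z); pixel columns grow to the right and rows downward; lengths in m; the calibration is good to about 2 mm. A picture is of the moment at which its call begins.
A pose or a line that the arm cannot do raises robot.MotionError and nothing moves.
- robot.sign_off(): hands the job in; it is judged then, once.
The state is a dict: "time_s": time; "q": joint angles; "joint_vel": joint speeds; "tau": joint torques, N m; "tool_pos": TCP position; "orientation": TCP orientation; "ft_force": force on the tool from outside, world axes, zero at the start; "moment": the same for the moment, N m; "opening": finger opening in m; "grip_force": force on a finger pad.
Only numpy, scipy, OpenCV 4.12 (cv2) and the standard library are available. Lean on these libraries where they do the work, as an engineer would, in place of code of your own. Each camera call takes 0.05 s, during which the arm holds its last target. There are 200 camera calls.

TASK

Take the dark wooden lid rail with the brass hinge knuckle out of its light wooden rack and bring it upright, knuckle down, between the two knuckles of the brass leaf fixed on the jig's jamb block. Push it down against the sprung red plunger until its knuckle is fully home in the steel V saddle and the three knuckle holes line up for the pin, hold it steady like that for a couple of seconds, and finish still gripping it and pressing it home: do not let go, the plunger would lift it again. Leave the copper bowl, the blue clock and the stand of hinge pins where they are.

Things in the scene. Friction and masses are not known exactly. Their poses are not given: they have to be found in the camera images.
- leaf: the loose lid rail, about 130 g: a dark wooden board 12 mm thick (its x), 80 mm long (its y), 50 mm high (its z), standing upright in the rack, with a brass knuckle below it. The knuckle is a tube 16 mm in diameter and 24 mm long along y with an 8 mm hole; its axis lies 13 mm below the board's lower edge. 71 mm high in all, the same either way round. Origin: underside of the knuckle
- leaf_mid (a point): centre of the loose rail's wooden board (where to grip it, across the 12 mm thickness): 38 mm above the knuckle's axis, 25 mm below the board's top edge; x across the thickness, y along the board, z up
- leaf_knuckle (a point): centre of the loose rail's brass knuckle, on its hole's axis; y along the hole, z up through the board
- jig_axis (a point): the point on the jig's hinge axis half-way between its two fixed brass knuckles, 55 mm above the bench, where the loose knuckle's centre belongs; y along the hinge axis, z up, x towards the jamb block. The fixed knuckles (16 mm in diameter, 8 mm holes, 26 mm long) leave a gap of 28 mm, 14 mm either side of this point along y
- jig: the fixed jig. Under its axis a V saddle of 90 degrees, open to about 11 mm either side in x, centres the loose knuckle and stops it on the axis. Nothing is higher than the fixed knuckles' tops, 63 mm above the bench. The dark jamb block, 80 by 100 mm with a brass leaf on top (53 mm above the bench), reaches from 16 to 96 mm in x. Origin: on the bench, straight below point jig_axis; same axes
- plunger (a joint): the red sprung plunger's travel down, m: 0 at rest, 0.008 when the loose knuckle is home in the saddle; it pushes back with 4 N at rest, rising to 7 N at home, and springs up when let go. It is fixed to the jig between the halves of the saddle
- plunger_top (a point): middle of the red plunger's flat top, 14 by 10 mm; at rest level with the hinge axis, so that the loose knuckle meets it 8 mm above home
- rack: the light wooden rack, fixed: base 70 by 100 by 8 mm; two end blocks, 50 mm in x and 20 mm in y, centred 36 mm either side in y, each with a slot 15 mm wide along y whose floor, 36 mm up, carries an end of the board and whose cheeks rise to 52 mm above the bench. The middle 52 mm between the end blocks is open down to the base, for the fingers. Origin: centre of the underside; y along the slot
- copper_bowl: copper bowl, 76 mm across, 36 mm high; leave alone. Origin: underside
- clock: blue bench clock, 34 by 68 mm, 66 mm high; leave alone. Origin: underside
- pin_stand: light wooden block 45 by 60 by 25 mm with three brass hinge pins upright in it, 56 mm high in all; leave alone. Origin: underside
Mind the look-alikes: they are no part of the job. There is more than one size of the leaf; the one meant has the size given above. What is shaped like the rack but purple is not meant.

How it is judged (in metres and radians):
On the way, in this order (a step that is already met when the one before it is completed fails the run):
1. the rail is gripped and lifted clear of the rack (contact force between the fingers and leaf above 2 N and contact force between leaf and rack below 0.05 N and z of leaf_knuckle in the frame of rack above 0.045 m), for 0.2 s.
2. the rail is held with its knuckle home in the saddle, the holes in line, against the sprung plunger for 1.5 s (x of leaf_knuckle in the frame of jig_axis between -0.002 and 0.002 m and z of leaf_knuckle in the frame of jig_axis between -0.002 and 0.002 m and y of leaf_knuckle in the frame of jig_axis between -0.003 and 0.003 m and angle between the y axis of leaf_knuckle and the y axis of jig_axis, either way round below 0.07 rad and angle between leaf_knuckle's own z axis and vertical below 0.09 rad and value of joint plunger above 0.0055 m and contact force between the fingers and leaf above 2 N and linear speed of leaf below 0.02 m/s), for 1.5 s.
At the end, for the whole second after the job is handed in: Loose knuckle on the jig's axis within 2 mm across and in height, within 3 mm of mid-gap, hole parallel within 0.07 rad, rail upright within 0.09 rad, plunger pressed over 5.5 mm, fingers gripping the rail (over 2 N), rail at rest, bowl, clock and pin stand moved under 30 mm (all of step 2 and distance of each of copper_bowl, clock, pin_stand from where it was at the start of the episode below 0.03 m); the arm keeps its last pose, push and grip.
It fails at once if the copper bowl is moved by more than 30 mm (distance of copper_bowl from where it was at the start of the episode above 0.03 m).
It fails at once if the blue clock is moved by more than 30 mm (distance of clock from where it was at the start of the episode above 0.03 m).
It fails at once if the stand of hinge pins is moved by more than 30 mm (distance of pin_stand from where it was at the start of the episode above 0.03 m).
It also fails if it takes over 43 s, if anything falls off the work surface, if the arm or the gripper's body presses on something with over 40 N, if the wrist force passes 120 N, or if a joint passes its speed limit or range.

## Working session

There is one attempt and no reset: what is moved stays moved. The work goes in short steps, each a Python script; the robot and the scene stay as the last script left them, time stands still between calls to the robot, and variables do not carry over. Pictures are saved under pics/ and viewed, at most 10 in all, crops included, and the job is handed in when it is done.

```bash
mkdir -p pics; ls
cat > h.py <<'E'
import numpy as np, cv2
from cell import robot
def snap(name):
    c=robot.read_camera(name); np.savez('pics/'+name+'.npz',**{k:np.array(v) for k,v in c.items()}); return c
def world(c):
    """world point per pixel from z_map"""
    K=np.array([[c['fx'],0,c['cx']],[0,c['fy'],c['cy']],[0,0,1]],float)
    v,u=np.mgrid[0:480,0:640].astype(np.float64)
    n=cv2.undistortPoints(np.stack([u,v],-1).reshape(-1,1,2),K,np.array(c['dist'],float)).reshape(480,640,2)
    z=c['z_map'].astype(float)
    P=np.stack([n[...,0]*z,-n[...,1]*z,-z],-1); T=np.array(c['T'])
    return P@T[:3,:3].T+T[:3,3]
E
python3 - <<'E'
from h import *
for n in ('scene','top'):
    c=snap(n); cv2.imwrite(f'pics/{n}0.png',c['pixels']); print(n,np.round(c['T'],3).tolist(),c['fx'],c['cx'],c['cy'],c['dist'],(c['z_map']>0).mean())
E
```

```text
pics
scene [[0.87, -0.321, 0.374, 0.935], [0.492, 0.534, -0.687, -0.616], [0.021, 0.782, 0.623, 0.613], [0.0, 0.0, 0.0, 1.0]] 546.8995941500261 319.3847644754476 236.3875782144518 [0.05845564 0.         0.         0.         0.        ] 0.9961490885416666
top [[-0.01, 0.991, -0.137, 0.458], [-1.0, -0.007, 0.025, 0.008], [0.024, 0.137, 0.99, 1.063], [0.0, 0.0, 0.0, 1.0]] 587.7957033711144 311.14060012010157 242.28378527140478 [-0.06077611  0.          0.          0.          0.        ] 0.9961881510416667
```

View pics/scene0.png

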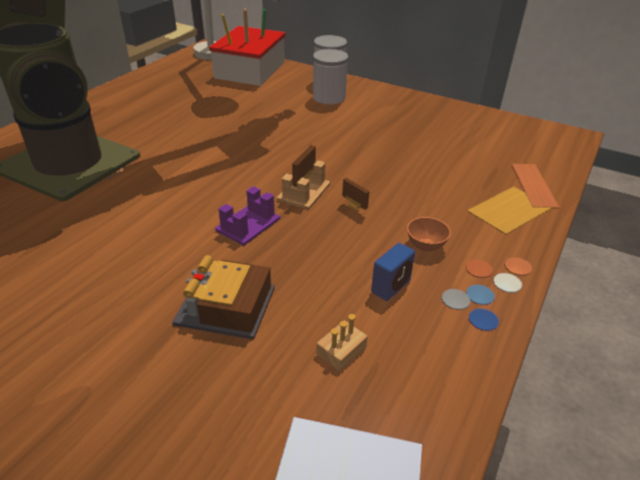

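View pics/top0.png

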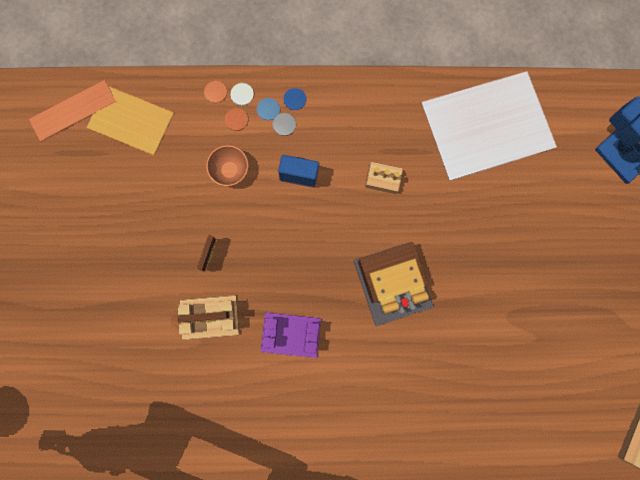

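The scene holds two dark rails. One stands in the light rack (top 208,316; scene 303,165). A shorter one stands loose on the bench (top 208,253; scene 355,195). The purple rack (top 291,335) is a decoy. The rail in the light rack fits the description, so I choose that one. The jig is at top (395,283), with its red plunger at (405,302).

```bash
cat >> h.py <<'E'
def load(n): return {k:v for k,v in np.load('pics/'+n+'.npz').items()}
def ray(c,px,h):
    """pixels (N,2) -> world on plane z=h"""
    K=np.array([[c['fx'],0,c['cx']],[0,c['fy'],c['cy']],[0,0,1]],float)
    n=cv2.undistortPoints(np.asarray(px,float).reshape(-1,1,2),K,np.array(c['dist'],float)).reshape(-1,2)
    d=np.c_[n[:,0],-n[:,1],-np.ones(len(n))]@c['T'][:3,:3].T; o=c['T'][:3,3]
    return o+d*((h-o[2])/d[:,2])[:,None]
def rect(p):
    """min area rect of xy points (m): centre, long-axis angle deg, long, short"""
    (x,y),(w,h),a=cv2.minAreaRect((np.asarray(p)[:,:2]*1000).astype(np.float32))
    if w<h: w,h,a=h,w,a+90
    return [round(x,1),round(y,1)],round((a+90)%180-90,1),round(w,1),round(h,1)
def big(m):
    n,l,s,_=cv2.connectedComponentsWithStats(m.astype(np.uint8)); return l==1+np.argmax(s[1:,4])
def pix(m): return np.argwhere(m)[:,::-1]
E
python3 - <<'E'
from h import *
for n in ('top','scene'):
    c=load(n); W=world(c); im=c['pixels'].astype(np.uint8); z=W[...,2]; hsv=cv2.cvtColor(im,cv2.COLOR_BGR2HSV)
    H,S,V=[hsv[...,i].astype(int) for i in range(3)]
    box=np.zeros((480,640),bool); 
    if n=='top': box[285:345,170:250]=1
    else: box[140:210,275:335]=1
    print(n,'bench z',np.median(z[100:400,100:500]))
    m=big(box&(z>.074)&(V<150)); P=W[m]; print('board top px',pix(m).mean(0),m.sum(),'zmax',np.percentile(P[:,2],[5,50,95]).round(4),rect(P))
    if n=='top': print(' on plane .086',rect(ray(c,pix(m),.086)))
    m=box&(z>.044)&(z<.060)&(V>120); print('cheeks',m.sum(),np.median(z[m]),rect(ray(c,pix(m),.052)))
    jb=np.zeros((480,640),bool)
    if n=='top': jb[235:330,350:440]=1
    else: jb[250:340,170:280]=1
    m=big(jb&(H<8)&(S>180)&(V>150)); q=pix(m); print('plunger',q.mean(0),m.sum(),np.median(z[m]),ray(c,q,.055).mean(0).round(4), rect(ray(c,q,.055)))
    m=big(jb&(H>14)&(H<30)&(S>100)&(V>120)&(z>.046)&(z<.0555)); print('leaf',m.sum(),np.median(z[m]),rect(ray(c,pix(m),.053)))
    m=jb&(z>.057)&(z<.07); nn,l,s,ce=cv2.connectedComponentsWithStats(m.astype(np.uint8))
    for i in range(1,nn):
        if s[i,4]>15: print('knuckle?',ce[i].round(1),s[i,4],np.percentile(z[l==i],[50,95]).round(4),rect(ray(c,pix(l==i),.061)),rect(W[l==i]))
    m=jb&(z>.04)&(z<.07); print('jig upper',rect(W[big(m)]))
    y0,y1,x0,x1=(235,350,165,445) if n=='top' else (130,350,170,390)
    if n=='top': cv2.imwrite('pics/crop_top.png',np.vstack([cv2.resize(im[230:350,165:325],(640,480),interpolation=2)[:, :],]) )
    else: cv2.imwrite('pics/crop_scene.png',np.hstack([cv2.resize(im[140:220,270:380],(440,320),interpolation=2),cv2.resize(im[250:330,170:260],(360,320),interpolation=2)]))
E
```

```text
top bench z 0.0007039104048829348
board top px [202.30362117 316.74094708] 359 zmax [0.083  0.0862 0.0894] ([469.7, 106.3], 88.3, 198.2, 16.7)
 on plane .086 ([470.8, 164.2], -85.5, 80.9, 12.9)
cheeks 494 0.052179084201228076 ([471.1, 163.7], -86.0, 91.9, 50.0)
plunger [404.375 302.25 ] 40 0.055387583922560935 [ 0.4928 -0.1774  0.055 ] ([492.8, -177.4], 17.0, 12.9, 8.8)
leaf 1412 0.052766729211955576 ([528.5, -166.7], -72.2, 86.8, 60.3)
knuckle? [419.6 297.1] 134 [0.0615 0.0653] ([501.6, -202.7], -69.3, 26.5, 17.0) ([501.3, -202.2], -71.2, 25.6, 17.2)
knuckle? [390.2 306.8] 125 [0.0612 0.0648] ([486.4, -151.4], -72.8, 24.0, 18.2) ([486.4, -151.5], -72.7, 25.1, 18.2)
jig upper ([531.4, -165.6], 18.1, 111.1, 99.4)
scene bench z 0.0015962646984669093
board top px [303.68421053 157.72932331] 266 zmax [0.0757 0.0856 0.088 ] ([472.5, 165.5], -84.8, 83.6, 14.0)
cheeks 179 0.05291610196301488 ([473.2, 166.8], -88.0, 95.2, 50.1)
plunger [198.26829268 275.82926829] 41 0.056159610308547436 [ 0.4923 -0.1748  0.055 ] ([492.2, -175.3], 30.6, 14.7, 8.7)
leaf 1378 0.054110840298894125 ([526.8, -163.2], -73.1, 87.3, 60.9)
knuckle? [205.7 262.1] 134 [0.0625 0.0649] ([487.1, -149.2], -72.9, 31.6, 16.3) ([485.8, -149.8], -72.4, 27.9, 15.3)
knuckle? [191.  286.1] 157 [0.0625 0.0654] ([502.1, -201.9], -70.0, 30.8, 16.6) ([501.1, -201.8], -72.2, 28.3, 15.8)
jig upper ([531.9, -163.8], 17.8, 112.7, 102.7)
```

View pics/crop_scene.png

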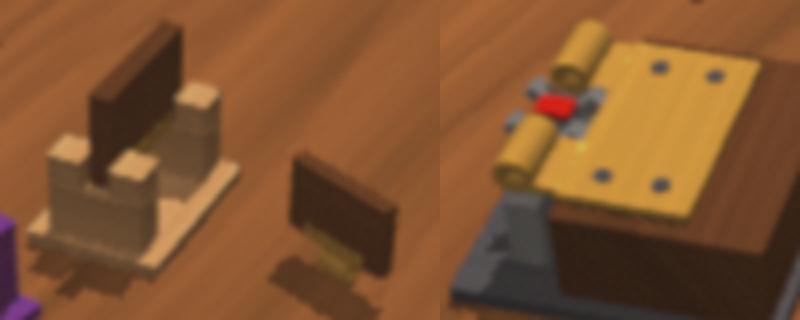

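The board top is at (0.471, 0.165), height 86 mm, and measures 81 x 13 mm, so the size confirms the choice. The jig axis is at about (0.494, -0.1765). The knuckle centres are 53.5 mm apart (54 expected), and the axis points at -73°. The crop shows the rail standing in the light rack and the smaller look-alike loose beside it. Next I reach and grasp.

```bash
cat >> h.py <<'E'
def R(deg):
    a=np.radians(deg); x=np.array([np.cos(a),np.sin(a),0]); z=np.array([0,0,-1.]); return np.c_[x,np.cross(z,x),z]
def st():
    s=robot.state(); print('t %.2f'%s['time_s'],'pos',np.round(s['tool_pos'],4),'F',np.round(s['ft_force'],1),'M',np.round(s['moment'],2),'open %.4f grip %.1f'%(s['opening'],s['grip_force'])); return s
E
python3 - <<'E'
from h import *
for a in (-85.5,94.5): print(a,robot.ik([.471,.165,.042],R(a)))
for a in (-73,107): print(a,robot.ik([.494,-.1765,.074],R(a)))
s=st(); print(np.round(s['orientation'],2).tolist())
a=min((-85.5,94.5),key=lambda a:abs(robot.ik([.471,.165,.15],R(a))[5]))
print('use',a)
robot.grip(.05)
robot.goto([.471,.165,.14],R(a)); robot.movel([.471,.165,.042],rate=.1); st()
robot.grip(0.0); st()
robot.movel([.471,.165,.16],rate=.1); st()
cv2.imwrite('pics/scene1.png',cv2.resize(snap('scene')['pixels'][60:300,180:500],(640,480)))
E
```

```text
-85.5 None
94.5 [ 1.44556858e+01  2.47393488e+01  1.08807491e+02 -2.54444375e-14
  4.64531604e+01  9.95568583e+00]
-73 [-2.42752994e+01  2.35365022e+01  1.03848806e+02 -2.54444375e-14
  5.26146921e+01  1.38724701e+02]
107 [-2.42752994e+01  2.35365022e+01  1.03848806e+02 -2.54444375e-14
  5.26146921e+01 -4.12752994e+01]
t 0.10 pos [0.2182 0.5313 0.2305] F [ 0.3  0.1 -0.3] M [-0.02 -0.03 -0.01] open 0.0857 grip 0.0
[[-0.92, 0.38, -0.0], [0.38, 0.92, -0.0], [0.0, -0.0, -1.0]]Traceback (most recent call last):
  File "<stdin>", line 5, in <module>
  File "<stdin>", line 5, in <lambda>
TypeError: 'NoneType' object is not subscriptable
```

Run:
```python
from h import *
a=94.5
robot.grip(.05)
robot.goto([.471,.165,.14],R(a)); robot.movel([.471,.165,.042],rate=.1); st()
robot.grip(0.0); st()
robot.movel([.471,.165,.16],rate=.1); st()
cv2.imwrite('pics/scene1.png',cv2.resize(snap('scene')['pixels'][60:300,180:500],(640,480)))
```

```text
t 3.34 pos [0.4715 0.1652 0.0424] F [ 0.3 -0.  -0.1] M [-0.04  0.01  0.  ] open 0.0498 grip 0.0
t 3.77 pos [0.4713 0.1651 0.0426] F [-0.8  0.3  4.9] M [-0.03  0.07  0.04] open 0.0114 grip 58.9
t 5.10 pos [0.4704 0.1649 0.1593] F [-0.  -0.3 -1.1] M [ 0.06  0.03 -0.06] open 0.0113 grip 58.4
```

View pics/scene1.png

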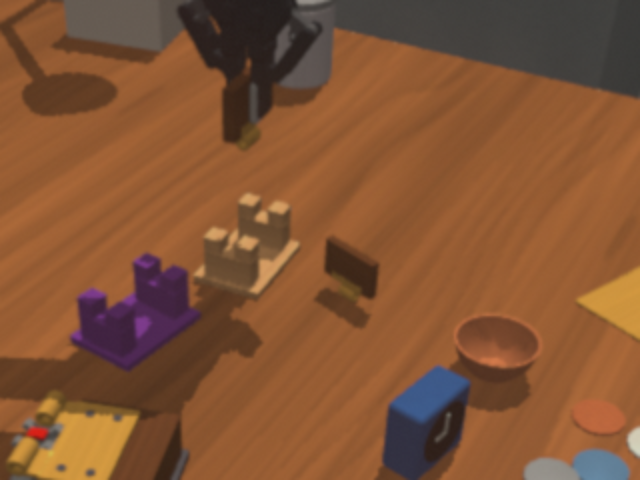

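The view shows the rail held upright in the fingers, with its brass knuckle at (248,135), clear of the rack. Next I carry it above the jig and measure it there in the same cameras.

Run:
```python
from h import *
robot.goto([.494,-.1765,.16],R(107)); robot.movel([.494,-.1765,.110],rate=.1); st()
for n in('scene','top'):
    c=snap(n)
    W=world(c);im=c['pixels']
    if n=='scene':
        cv2.imwrite('pics/scene2.png',cv2.resize(im[205:325,140:300],(800,600),interpolation=2))
    hsv=cv2.cvtColor(im,cv2.COLOR_BGR2HSV).astype(int); H,S,V=hsv[...,0],hsv[...,1],hsv[...,2]; z=W[...,2]
    near=np.hypot(W[...,0]-.494,W[...,1]+.1765)<.05
    for nm,m in (('brass knuckle',near&(z>.075)&(z<.104)&(H>14)&(H<32)&(S>90)),('board',near&(z>.10)&(z<.16)&(H<20)&(S>60)&(V<120))):
        if m.sum()>10:
            m=big(m); P=W[m]; d=np.array([np.cos(np.radians(107)),np.sin(np.radians(107))]); e=np.array([d[1],-d[0]])
            L=(P[:,:2]-[.494,-.1765])
            print(n,nm,m.sum(),pix(m).mean(0).round(1),'along',np.percentile(L@d,[2,50,98]).round(4),'across',np.percentile(L@e,[2,50,98]).round(4),'z',np.percentile(P[:,2],[2,50,98]).round(4),rect(P))
```

```text
t 7.09 pos [ 0.4944 -0.1761  0.1102] F [ 0.4 -0.1 -1.4] M [ 0.01 -0.05  0.04] open 0.0111 grip 58.3
scene brass knuckle 108 [198.3 259.3] along [-0.0112 -0.005   0.0111] across [-0.0026  0.0067  0.0098] z [0.0864 0.0942 0.0993] ([497.2, -175.1], -72.1, 24.0, 13.1)
scene board 826 [188.2 243.6] along [-0.039  -0.0225  0.0075] across [-0.0169  0.0057  0.0214] z [0.1068 0.1388 0.1573] ([498.1, -177.4], -36.4, 65.5, 55.6)
top board 110 [394.8 305.3] along [0.0217 0.0331 0.0407] across [-0.0052  0.0006  0.0064] z [0.1127 0.1535 0.1571] ([485.5, -146.6], -73.1, 19.7, 11.8)
```

View pics/scene2.png

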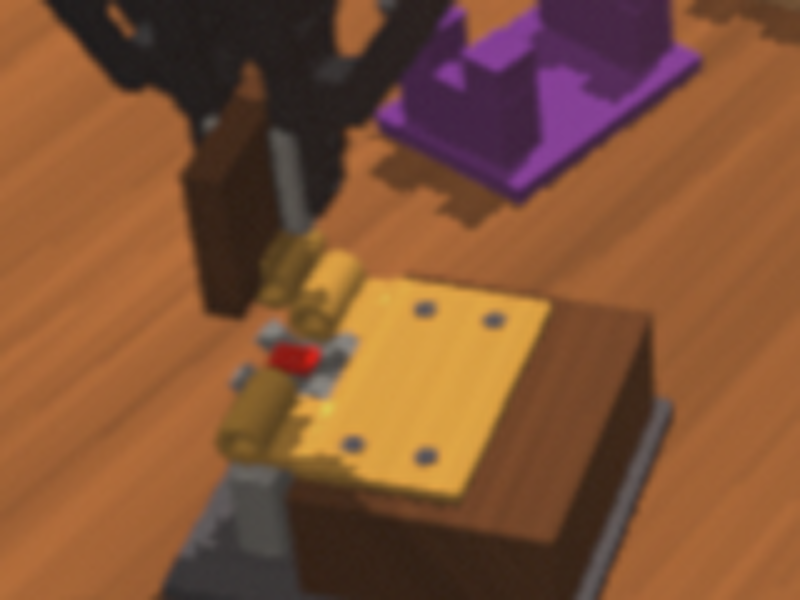

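The view shows the rail upright above the gap, with its knuckle at (290,268) behind the fixed ones and in line within about 1 mm. Next I descend with a force guard, then feel for both gap walls to centre it.

```bash
cat >> h.py <<'E'
d=np.array([np.cos(np.radians(107)),np.sin(np.radians(107)),0])
def guarded(p,step,n,lim,rate=.02):
    """steps until force changes by lim along step; returns the commanded point"""
    u=step/np.linalg.norm(step); f0=np.array(robot.state()['ft_force'])@u; p=np.array(p,float)
    for i in range(n):
        p=p+step; robot.movel(p,rate=rate); f=np.array(robot.state()['ft_force'])@u-f0
        if f<-lim: break
    print('guard',i+1,'f %.1f'%f,p.round(4)); st(); return p
E
python3 - <<'E'
from h import *
p=np.array([.494,-.1765,.110]); robot.movel([*p[:2],.093],rate=.05); p[2]=.093
p=guarded(p,np.array([0,0,-.001]),8,3)
np.save('p.npy',p)
if p[2]<.0861:
    a=guarded(p,d*.0005,8,4); sa=robot.state()['tool_pos']; robot.movel(p,rate=.03)
    b=guarded(p,-d*.0005,8,4); sb=robot.state()['tool_pos']; robot.movel(p,rate=.03)
    print('walls',(a-p)@d,(b-p)@d,(np.array(sa)-p)@d,(np.array(sb)-p)@d)
E
```

```text
guard 8 f 1.9 [ 0.494  -0.1765  0.085 ]
t 9.68 pos [ 0.4939 -0.1765  0.0849] F [ 0.5 -0.1 -2.8] M [-0.01 -0.03  0.01] open 0.0112 grip 58.3
guard 5 f -4.9 [ 0.4933 -0.1741  0.085 ]
t 10.93 pos [ 0.4936 -0.1749  0.0851] F [ 0.3 -5.2 -2.1] M [-0.97 -0.04  0.07] open 0.0112 grip 58.3
guard 7 f -4.3 [ 0.495  -0.1798  0.085 ]
t 12.93 pos [ 0.4948 -0.1792  0.085 ] F [-0.2  3.6 -0.2] M [ 0.74  0.06 -0.03] open 0.0112 grip 58.8
walls 0.002499999999999996 -0.0034999999999999944 0.0016447439078382303 -0.002830462813314839
```

Walls at +1.6 and -2.8 mm put the centre at about -0.6 mm, and the 4.4 mm span matches the 4 mm clearance. Next I press down, watching the force.

Run:
```python
from h import *
p=np.load('p.npy')-d*.0006; robot.movel(p,rate=.03)
p[2]=.079; robot.movel(p,rate=.03); st()
p=guarded(p,np.array([0,0,-.001]),12,18)
np.save('p.npy',p); robot.hold(.3); st()
c=snap('scene'); cv2.imwrite('pics/scene3.png',cv2.resize(c['pixels'][205:325,140:300],(800,600),interpolation=2))
```

```text
t 13.80 pos [ 0.4948 -0.1774  0.0793] F [ 0.7 -0.9  4. ] M [-0.1  -0.02 -0.01] open 0.0116 grip 59.3
guard 6 f -19.3 [ 0.4942 -0.1771  0.073 ]
t 15.30 pos [ 0.4946 -0.1775  0.0754] F [-4.3  0.  23.3] M [ 0.06  0.61 -0.03] open 0.0112 grip 62.6
t 15.60 pos [ 0.4946 -0.1775  0.0755] F [-4.  -0.7 23.2] M [ 0.05  0.6  -0.  ] open 0.0111 grip 62.6
```

View pics/scene3.png

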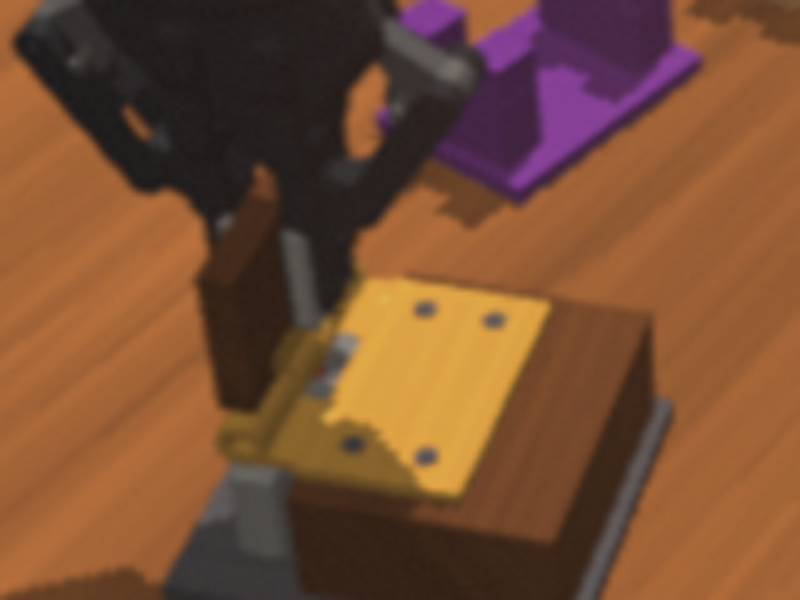

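The knuckle lies between the fixed ones in the picture. The tool still sits about 1 mm high (0.0755 against 0.0746 expected) with a 4 N side load, which suggests it rests on one V flank. I'll shift it sideways until the side load vanishes.

Run:
```python
from h import *
p=np.load('p.npy'); e=np.array([d[1],-d[0],0])
print('e',e.round(2))
for i in range(6):
    p=p-e*.0004; robot.movel(p,rate=.03); robot.hold(.1); s=robot.state(); F=np.array(s['ft_force']); dp=np.array(s['tool_pos'])-[.494,-.1765,0]
    print(i,'Fe %.1f Fd %.1f Fz %.1f My %.2f'%(F@e,F@d,F[2],s['moment'][1]),'pos e %.2f d %.2f z %.2f'%(dp@e*1e3,dp@d*1e3,dp[2]*1e3),'tilt',np.round(np.array(s['orientation'])[:2,2],3))
    if F@e>-.5: break
np.save('p.npy',p); st()
```

```text
e [0.96 0.29 0.  ]
0 Fe -3.1 Fd 0.8 Fz 22.5 My 0.47 pos e 0.22 d -1.17 z 75.47 tilt [ 0.003 -0.001]
1 Fe -1.8 Fd 1.5 Fz 22.3 My 0.30 pos e 0.14 d -1.17 z 75.44 tilt [ 0.003 -0.001]
2 Fe -0.9 Fd 1.8 Fz 21.0 My 0.20 pos e 0.02 d -1.22 z 75.40 tilt [ 0.004 -0.001]
3 Fe -0.5 Fd 1.3 Fz 19.8 My 0.05 pos e -0.14 d -1.24 z 75.28 tilt [ 0.004 -0.001]
4 Fe 0.3 Fd 1.2 Fz 18.4 My -0.13 pos e -0.40 d -1.27 z 75.08 tilt [ 0.004 -0.001]
t 17.40 pos [ 0.494  -0.1778  0.0751] F [-0.   1.2 18.4] M [ 0.32 -0.13  0.02] open 0.0116 grip 61.3
```

Run:
```python
from h import *
p=np.load('p.npy'); e=np.array([d[1],-d[0],0])
def go(p,t=''):
    robot.movel(p,rate=.03); robot.hold(.15); s=robot.state(); F=np.array(s['ft_force']); dp=np.array(s['tool_pos'])-[.494,-.1765,0]
    print(t,'Fe %.1f Fd %.1f Fz %.1f My %.2f'%(F@e,F@d,F[2],s['moment'][1]),'pos e %.2f d %.2f z %.2f'%(dp@e*1e3,dp@d*1e3,dp[2]*1e3)); return F
for i in range(6):
    p=p-e*.0004; F=go(p,i)
    if F@e>3: break
np.save('p.npy',p)
for i in range(2):
    p[2]-=.0006; go(p,'down')
np.save('p.npy',p)
```

```text
0 Fe 0.7 Fd 1.6 Fz 16.3 My -0.27 pos e -0.68 d -1.31 z 74.87
1 Fe 1.6 Fd 0.4 Fz 14.7 My -0.36 pos e -0.90 d -1.36 z 74.68
2 Fe 3.6 Fd 1.2 Fz 12.2 My -0.48 pos e -1.23 d -1.29 z 74.42
down Fe 1.6 Fd 1.2 Fz 15.6 My -0.29 pos e -1.20 d -1.35 z 74.38
down Fe 0.6 Fd 2.5 Fz 20.1 My -0.10 pos e -1.18 d -1.37 z 74.32
```

```bash
cat >> h.py <<'E'
e=np.array([d[1],-d[0],0])
def go(p,t=''):
    robot.movel(p,rate=.03); robot.hold(.12); s=robot.state(); F=np.array(s['ft_force']); dp=np.array(s['tool_pos'])-[.494,-.1765,0]
    print(t,'t %.1f Fe %.1f Fd %.1f Fz %.1f My %.2f'%(s['time_s'],F@e,F@d,F[2],s['moment'][1]),'pos e %.2f d %.2f z %.2f'%(dp@e*1e3,dp@d*1e3,dp[2]*1e3)); return F
E
python3 - <<'E'
from h import *
p=np.load('p.npy')+d*.0006
for i in range(8):
    p=p-e*.0004; F=go(p,i)
    if F@e>6: break
np.save('p.npy',p)
E
```

```text
0 t 19.8 Fe 1.5 Fd 1.1 Fz 19.5 My -0.25 pos e -1.19 d -1.30 z 74.32
1 t 20.1 Fe 1.4 Fd 1.0 Fz 18.8 My -0.39 pos e -1.26 d -1.31 z 74.34
2 t 20.5 Fe 2.9 Fd 1.5 Fz 18.9 My -0.51 pos e -1.31 d -1.34 z 74.36
3 t 20.9 Fe 4.0 Fd 1.6 Fz 17.3 My -0.68 pos e -1.33 d -1.38 z 74.36
4 t 21.2 Fe 3.9 Fd 2.2 Fz 17.4 My -0.81 pos e -1.36 d -1.38 z 74.36
5 t 21.6 Fe 4.9 Fd 3.5 Fz 16.2 My -0.97 pos e -1.43 d -1.38 z 74.36
6 t 22.0 Fe 6.4 Fd 2.6 Fz 15.0 My -1.13 pos e -1.45 d -1.40 z 74.38
```

z has stopped falling (74.36 mm against 74.6 expected) while the side force grows, so the knuckle is on both flanks. Next I relieve the side load, press a bit more and hold.

Run:
```python
from h import *
p=np.load('p.npy')+e*.0022; go(p); p[2]-=.0005; go(p); np.save('p.npy',p)
robot.hold(2); st()
c=snap('scene'); im=c['pixels']; cv2.imwrite('pics/scene4.png',cv2.resize(im[205:325,140:300],(800,600),interpolation=2))
W=world(c); z=W[...,2]; hsv=cv2.cvtColor(im,cv2.COLOR_BGR2HSV).astype(int); L=(W-[.494,-.1765,0])
m=(np.abs(L@e)<.03)&(np.abs(L@d)<.05)&(z>.07)&(z<.13)&(hsv[...,0]<20)&(hsv[...,1]>60)&(hsv[...,2]<120); m=big(m)
P=L[m]; end=P[(P@d<np.percentile(P@d,30))]; print('board',m.sum(),'d',np.percentile(P@d,[1,99]).round(4),'z',np.percentile(P[:,2],[1,99]).round(4))
for lo in (.078,.086,.094,.102,.11,.118):
    k=(P[:,2]>lo)&(P[:,2]<lo+.008); print(lo,k.sum(),'d min %.4f e med %.4f'%(np.percentile(P[k]@d,3),np.median(P[k]@e)) if k.sum()>3 else '')
```

```text
t 22.3 Fe 1.4 Fd 0.2 Fz 19.4 My -0.25 pos e -1.22 d -1.33 z 74.34
 t 22.7 Fe 1.1 Fd 2.0 Fz 23.1 My -0.12 pos e -1.20 d -1.36 z 74.28
t 24.70 pos [ 0.4932 -0.1781  0.0743] F [-0.2  1.4 22.6] M [ 0.36 -0.16  0.07] open 0.0111 grip 62.5
board 751 d [-0.0409  0.0075] z [0.0709 0.1225]
0.078 87 d min -0.0406 e med 0.0042
0.086 95 d min -0.0400 e med 0.0043
0.094 93 d min -0.0403 e med 0.0041
0.102 91 d min -0.0402 e med 0.0039
0.11 113 d min -0.0402 e med 0.0033
0.118 178 d min -0.0391 e med -0.0020
```

View pics/scene4.png

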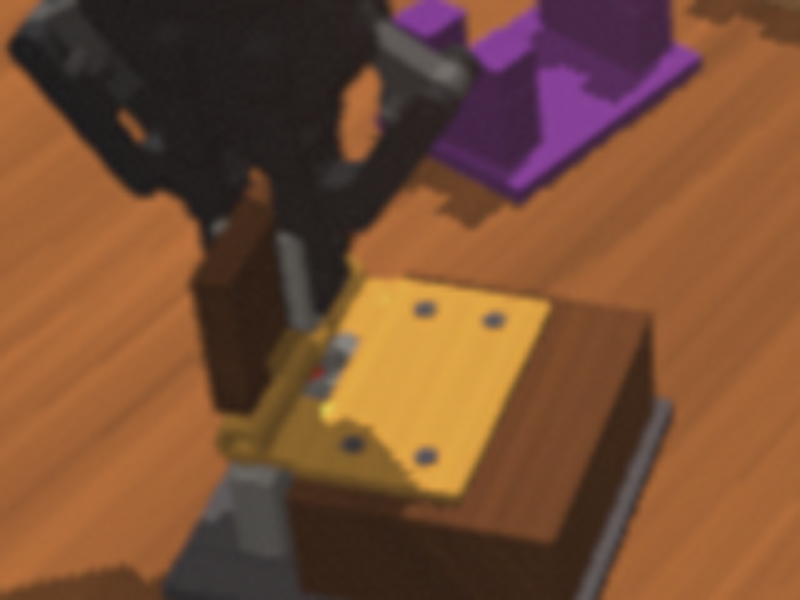

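The picture shows the three knuckles in one continuous line, from (235,440) to (350,290). The board is upright to within about 1°. I've held the steady 23 N push for 2 s, so I'm handing it in.

Run:
```python
from h import *
print(robot.sign_off()); st()
```

```text
the job is handed in; nothing more can be done
None
the job is handed in; nothing more can be done
```

The job is handed in with the rail still gripped and pressed down at about 23 N; by my measurements its knuckle is home in the saddle with the holes in line, though the sign-off returned no verdict.

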